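Build the second tier of a flange carrier

ROBOT

A 6-joint arm with a two-finger parallel gripper is mounted at the origin on a cart in front of the work surface, level with it; the furniture and walls round the work are solid. World frame = base frame: x ahead of the robot, y to its left, z up, the work surface at z = 0. Lengths are in m, angles in rad, forces in N, time in s.
With the tool pointing down it reaches from about 0.375 to 0.825 m from the base axis. Payload 5.5 kg.
Tool frame: the origin (TCP) lies on the mounting face of the last link; the fingertips stand 173 mm ahead of it and the grasp point (between the pads) lies 155 mm ahead of it; z points along the fingers, y is the line along which they close (so a half turn about z gives the same grasp; the last joint's range is limited). The gripper opens to 85 mm and grips with 20 to 120 N. Pads are 22 mm wide; open, the fingers measure 114 mm over their backs; the gripper's body (76 mm by 85 mm) begins 54 mm behind the grasp point. The pads swing forward as they close: fully open they stand 13 mm farther back than shut.
Start: joints at [1.155, 0.314, -0.047, 1.21, 0, 1.571], TCP at [0.242, 0.549, 0.405] pointing down, gripper open.
Joint ranges: [-2.67, 2.67], [-0.69, 1.73], [-1.03, 1.25], [-2.08, 2.16], [-1.42, 1.45], [-3.14, 3.14]. Speed limits (rad/s): [2.39, 2.39, 3.01, 3.14, 3.14, 3.14].

INTERFACE

Orientations are given as a rotation vector (axis times angle).
In Python, from rig import state, get_image, calibration, close_job, spot_in gives the robot as it stands.
- The arm moves only by the tool play_rows, never from a script. Its argument "motion" is a list of rows, each a list of 3 entries, a list of its own where there are three numbers: the shift along the tool's x, y, z scaled (see below), then the turn, a rotation vector about the tool's x, y, z scaled (see below), then the opening, from 0 (shut) to 1 (fully open). In form: [[[dx, dy, dz], [ax, ay, az], hand], ...]. A call has 1 to 20 rows; each row is the pose to reach, as a shift and turn from the pose commanded when the call began, along the tool's axes at that moment, turning the shorter way round; what a row does not reach only later rows make up. The controller multiplies each number of a shift by 0.4 m and each number of a turn by pi rad. A row lasts 1/10 s, in which the tool goes at most 50 mm and 8.59 degrees, less where a joint would pass 70% of its speed; a pose out of reach is approached as far as the arm can. A call with a number of a shift or a turn outside -1 to 1 is refused whole. A call with a gripper value outside its range is refused whole. The fingers move at their own pace and stop on an object; the grip force is fixed at half the most. Time passes only in rows, so rows that repeat a pose let the fingers close. It gives the time, the measured TCP pose, the force, the opening and the grip force at its end, in the units of the state.
- state(): the state, without advancing time (a new reading comes with each control period).
- get_image(name): name is "side" or "top"; returns the picture (480x640x3 uint8, red, green, blue); there is no depth.
- calibration(name): a dict with "fx", "fy", "cx", "cy" (pixels), "dist" ([k1, k2, p1, p2, k3] as OpenCV has them; the pictures are not rectified), "view" (4x4, takes a point from world to camera coordinates). Camera axes: x right, y down, z forward; pixel columns grow to the right and rows downward; lengths in m; the calibration is good to about 2 mm. A picture is of the moment at which its call begins. calibration takes no time and is no camera call.
- close_job(): hands the job in; it is judged then, once.
Trained networks look in the newest picture that a camera, given by its name, has taken for a name from the list of things; names that differ only in an ending like _2 or _b are one class to them, and where a whole thing is asked for, a point or a joint stands for the part that bears it (a point fixed in the world has none). Each returns a list of dicts, best first, with "confidence" (0 to 1); they miss things now and then, are a little off and sometimes report something else, mostly with a low value. They report only what shows in the picture. A call takes as long as a camera call.
- spot_in(camera, query): "at" ([x, y, z] in m, in world coordinates, good to about 4 mm: the middle of the surface that is visible of it).
The state is a dict: "clock": time; "joints": joint angles; "joint_velocities": joint speeds; "joint_efforts": joint torques, N m; "tool_pos": TCP position; "tcp_rot": TCP orientation; "force": force on the tool from outside, world axes, zero at the start; "torque": the same for the moment, N m; "finger_gap": finger opening in m; "grip_force": force on a finger pad.
Only numpy, scipy, OpenCV 4.12 (cv2) and the standard library are available. Lean on these libraries where they do the work, as an engineer would, in place of code of your own. Each camera call takes 0.05 s, during which the arm holds its last target. There are 200 camera calls.

TASK

Build the second tier on the loaded base plate: lay the two tall spacer bars in its end grooves, then set the plate with the handle squarely on the bars, over the base plate and clear of the flanges below. Once it stands there (do not carry it loaded), seat in its two pockets the two loose flanges that are the same size as those in the base plate, one in each. Leave the low bar and the two smaller flanges where they lie.

Things in the scene. Friction and masses are not known exactly. Their poses are not given: they have to be found in the camera images.
- base_plate: fixed dark steel plate on the bench, 120 mm (local x) by 224 mm (local y), z up; origin: centre of underside. Two fixed 50 mm flanges stand in it on the y axis at y = -34, +34 mm, tops at z 31 mm. Two grooves along x, centred at y = -90, +90 mm, 24 mm wide, floor at z 10 mm, edges at z 13 mm: a bar lies lengthwise in each (either one), centred in x
- tier_plate: loose dark steel plate, 0.4 kg, 76 (x) by 204 (y) by 10 mm, z up; origin: centre of underside. Pale handle bar along x at the middle: 66 long, 12 wide, z 35 to 45 mm, open beneath, posts at x = -25, +25 mm. Two 60 mm round pockets in the top at y = -52, +52 mm, floor at z 7, rim at z 10 mm. Goes centred over base_plate lengthwise, underside 40 mm above its underside
- spacer_a: tall black plastic spacer bar, 100 long (local x), 14 wide, 30 mm high; origin: centre of underside. Starts upright on the green mat (top 3.6 mm above the bench), pointing roughly away from the robot. Identical with spacer_b; both are used
- spacer_b: tall black plastic spacer bar, 100 long (local x), 14 wide, 30 mm high; origin: centre of underside. Starts upright on the green mat (top 3.6 mm above the bench), pointing roughly away from the robot. Identical with spacer_a; both are used
- short_bar: low black plastic bar, 80 long (local x), 14 wide, only 14 mm high (too low to clear the flanges); origin: centre of underside. Starts upright on the green mat (top 3.6 mm above the bench), pointing roughly away from the robot. Not used
- flange_a: 50 mm wide, 22 mm high steel turned flange on the bench, round disc below, narrower hub on top; origin: centre of underside, z up. Disc 8.6 mm thick; hub 28 mm wide from there up, straight: grip the hub or the disc. Same size as those in the base plate; identical with flange_b; either pocket
- flange_b: 50 mm wide, 22 mm high steel turned flange on the bench, round disc below, narrower hub on top; origin: centre of underside, z up. Disc 8.6 mm thick; hub 28 mm wide from there up, straight: grip the hub or the disc. Same size as those in the base plate; identical with flange_a; either pocket
- flange_mid: 36 mm wide, 20 mm high steel turned flange on the bench, round disc below, narrower hub on top; origin: centre of underside, z up. Not used
- flange_small: 28 mm wide, 12 mm high steel turned flange on the bench, round disc below, narrower hub on top; origin: centre of underside, z up. Not used
- usb_camera_stand: fixed black camera stand behind the middle of the bench, foot 100 by 130 mm, post and camera 220 mm high; origin: centre of its foot. A green drawer cabinet 260 mm high stands behind it to the right, its front 100 mm farther from the robot. Carry things past on the robot's side of both, not over them

How it is judged:
By the outcome, as a careful person would: the job done as asked, in the order asked, and still so for the second after the job is handed in, with the robot touching nothing.
It also fails if it takes over 144 s, if anything falls off the work surface, if the arm or the gripper's body presses on something with over 40 N, if the wrist force passes 120 N, or if a joint passes its speed limit or range.

## Working session

There is one attempt and no reset: what is moved stays moved. The work goes in short steps, Python scripts to look and compute and a tool call to move; the robot and the scene stay as the last step left them, time stands still between calls to the robot, and variables do not carry over. Pictures are saved under pics/ and viewed, at most 14 in all, crops included, and the job is handed in when it is done.

Besides the shell and the picture viewer there is one more tool, called after "Request:" as name(argument=value, ...) on one line, values as JSON. play_rows: Moves the arm, as the interface text tells. Shifts and turns lie within -1 to 1; 1 stands for 0.4 m of shift or pi rad of turn. Its arguments: {"type":"object","properties":{"motion":{"type":"array"}},"required":["motion"]}

```bash
ls; mkdir -p pics; python3 - <<'E'
from rig import *
import cv2,numpy as np
for c in("side","top"):
    cv2.imwrite(f"pics/{c}0.png",get_image(c)[:,:,::-1])
    k=calibration(c);print(c,k["fx"],k["cx"],k["cy"],k["dist"],np.round(np.array(k["view"]),3).tolist())
    for q in["base_plate","tier_plate","spacer_a","short_bar","flange_a","flange_mid","flange_small"]:
        print(q,[(np.round(d["at"],3).tolist(),round(d["confidence"],2)) for d in spot_in(c,q)][:5])
print(state())
E
```

```text
pics
side 492.57168082954155 319.6695929176401 227.37478288697446 [0.00365972 0.         0.         0.         0.        ] [[-1.0, 0.001, -0.011, 0.522], [0.01, 0.57, -0.822, 0.011], [0.005, -0.822, -0.57, 1.171], [0.0, 0.0, 0.0, 1.0]]
base_plate [([0.548, -0.276, 0.015], 0.68)]
tier_plate [([0.39, -0.353, 0.01], 0.73), ([0.591, 0.292, 0.009], 0.72)]
spacer_a [([0.406, 0.366, 0.028], 0.97), ([0.401, 0.202, 0.025], 0.94)]
short_bar [([0.401, 0.275, 0.016], 0.95)]
flange_a [([0.389, -0.275, 0.011], 0.71), ([0.39, -0.354, 0.009], 0.42)]
flange_mid [([0.437, 0.093, 0.006], 0.68), ([0.4, 0.205, 0.025], 0.3)]
flange_small [([0.382, -0.205, 0.008], 0.48)]
top 475.9181358739687 319.8958061230477 238.84664978193453 [-0.10490449  0.          0.          0.          0.        ] [[-0.012, -1.0, -0.024, 0.013], [-0.999, 0.014, -0.053, 0.538], [0.053, 0.023, -0.998, 1.015], [0.0, 0.0, 0.0, 1.0]]
base_plate [([0.547, -0.306, 0.01], 0.85)]
tier_plate [([0.596, 0.267, 0.01], 0.77)]
spacer_a [([0.4, 0.196, 0.035], 0.91), ([0.402, 0.349, 0.033], 0.81)]
short_bar [([0.398, 0.263, 0.015], 0.71), ([0.389, -0.36, 0.014], 0.56)]
flange_a [([0.386, -0.283, 0.007], 0.85), ([0.39, -0.36, 0.016], 0.82)]
flange_mid [([0.443, 0.08, 0.008], 0.44)]
flange_small []
{'clock': 0.8, 'joints': array([ 1.15499339e+00,  3.13494105e-01, -4.70719921e-02,  1.21017306e+00,
        6.95851051e-06,  1.57080881e+00]), 'joint_velocities': array([ 0.00027216, -0.00071874,  0.00026586, -0.00109628, -0.00142879,
        0.0009795 ]), 'joint_efforts': array([-1.66343166e-04, -5.39386261e+01,  3.40034258e+01,  1.20174358e-03,
       -2.09340801e-04, -1.16967513e-05]), 'tool_pos': array([0.24235936, 0.54888854, 0.40471533]), 'tcp_rot': array([6.48464907e-01, 3.07393336e+00, 9.01175245e-05]), 'force': array([ 0.14961269,  0.09546753, -0.08171707]), 'torque': array([0.02827203, 0.04050501, 0.0392672 ]), 'grip_force': 0.0, 'finger_gap': 0.08528882218962089}
```

View pics/side0.png

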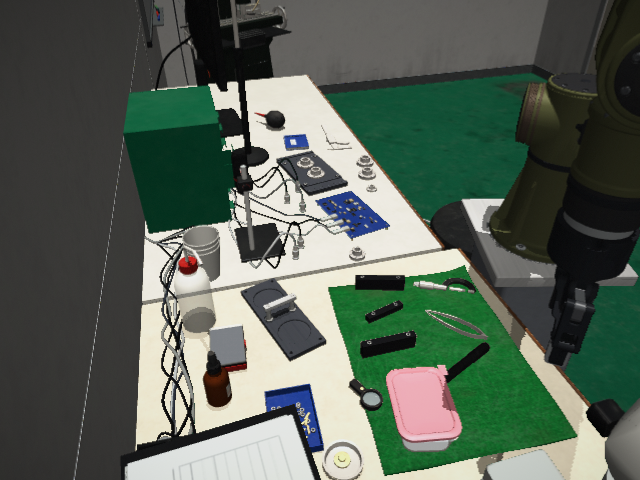

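View pics/top0.png

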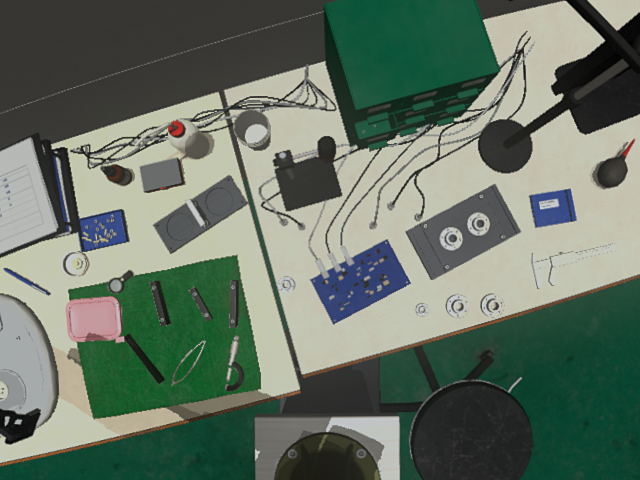

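```bash
python3 - <<'E'
import cv2,numpy as np
t=cv2.imread("pics/top0.png");s=cv2.imread("pics/side0.png")
def crop(im,x0,y0,x1,y1,k,n):
    c=cv2.resize(im[y0:y1,x0:x1],None,fx=k,fy=k,interpolation=cv2.INTER_CUBIC)
    c=(255*(c/255.)**0.6).astype(np.uint8)
    for x in range(-(-x0//10)*10,x1,10): cv2.line(c,((x-x0)*k,0),((x-x0)*k,6 if x%50 else 16),(0,0,255),1)
    for y in range(-(-y0//10)*10,y1,10): cv2.line(c,(0,(y-y0)*k),(6 if y%50 else 16,(y-y0)*k),(0,0,255),1)
    cv2.imwrite(n,c)
crop(t,400,180,530,320,4,"pics/t1.png")
crop(t,140,170,260,335,3,"pics/t2.png")
a=cv2.imread("pics/t1.png");b=cv2.imread("pics/t2.png")
o=np.zeros((560,520+5,3),np.uint8)
h=max(a.shape[0],b.shape[0]);o=np.zeros((h,a.shape[1],3),np.uint8);o[:a.shape[0]]=a
crop(t,140,170,260,320,4,"pics/t2.png")
crop(s,240,140,440,370,2,"pics/s1.png")
E
```

```text
(no output)
```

View pics/t1.png

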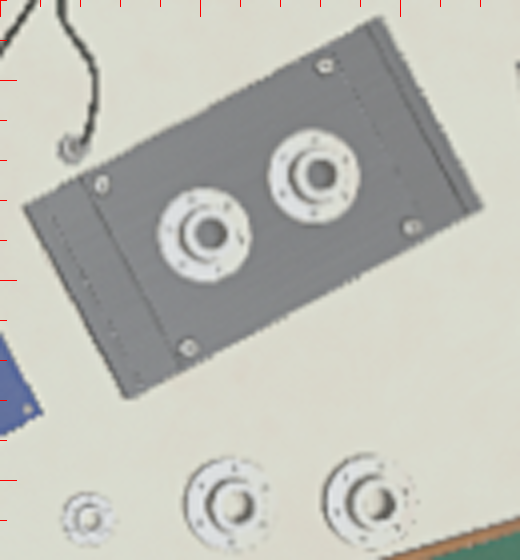

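View pics/t2.png

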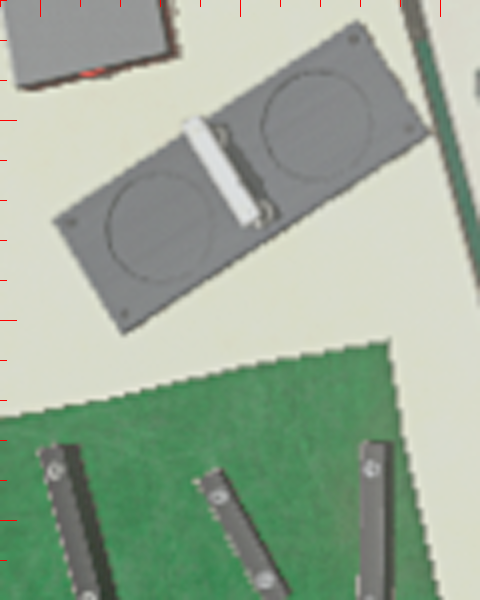

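```bash
python3 - <<'E'
import cv2,numpy as np
t=cv2.imread("pics/top0.png");s=cv2.imread("pics/side0.png")
def crop(im,x0,y0,x1,y1,k):
    c=cv2.resize(im[y0:y1,x0:x1],None,fx=k,fy=k,interpolation=cv2.INTER_CUBIC)
    c=(255*(c/255.)**0.55).astype(np.uint8)
    for x in range(-(-x0//10)*10,x1,10): cv2.line(c,((x-x0)*k,0),((x-x0)*k,6 if x%50 else 16),(0,0,255),1)
    for y in range(-(-y0//10)*10,y1,10): cv2.line(c,(0,(y-y0)*k),(6 if y%50 else 16,(y-y0)*k),(0,0,255),1)
    return c
cv2.imwrite("pics/t3.png",crop(t,140,270,250,335,7))
o=np.zeros((600,800,3),np.uint8)
a=crop(s,235,265,335,365,4);b=crop(s,345,265,425,365,4)
o[:400,:400]=a;o[:400,405:725]=b
c=crop(s,270,145,385,195,4);o[400:600,:460]=c
cv2.imwrite("pics/s1.png",o)
E
```

```text
(no output)
```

View pics/t3.png

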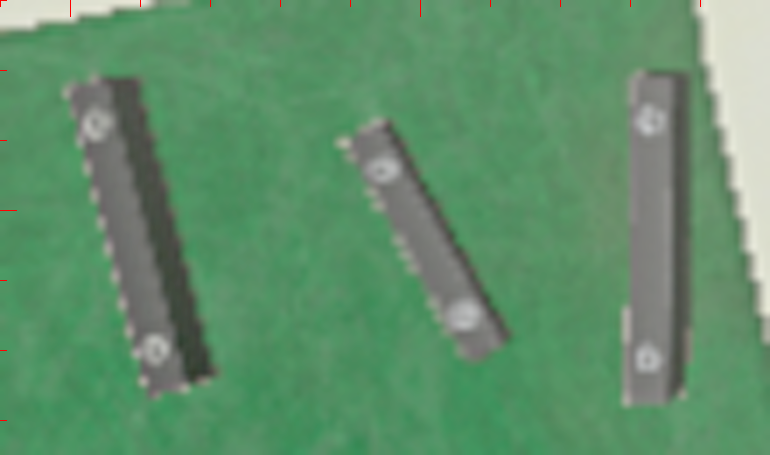

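View pics/s1.png

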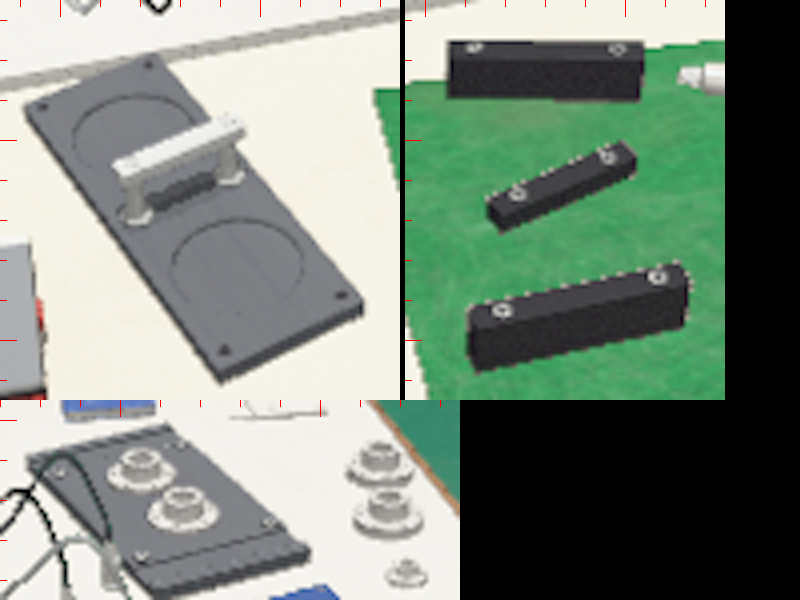

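```bash
cat > h.py <<'E'
from rig import *
import cv2,numpy as np
from scipy.optimize import least_squares
def proj(cam,P):
    k=calibration(cam);V=np.array(k["view"]);K=np.array([[k["fx"],0,k["cx"]],[0,k["fy"],k["cy"]],[0,0,1]])
    return cv2.projectPoints(np.array(P,float).reshape(-1,1,3),cv2.Rodrigues(V[:3,:3])[0],V[:3,3],K,np.array(k["dist"]))[0][:,0]
def z(pts,x0,y0,k,ox=0,oy=0): return [((x-ox+.5)/k-.5+x0,(y-oy+.5)/k-.5+y0) for x,y in pts]
def fit(obs,g,yaw=True):
    # obs: {cam:(pixels, model pts)} ; model in object frame, z world
    def W(p,M):
        c,s=np.cos(p[2]),np.sin(p[2]);M=np.array(M,float)
        return np.c_[p[0]+c*M[:,0]-s*M[:,1],p[1]+s*M[:,0]+c*M[:,1],M[:,2]]
    def run(o):
        r=least_squares(lambda p:np.concatenate([(proj(c,W([*p[:2],p[2] if yaw else 0],m))-np.array(u)).ravel() for c,(u,m) in o.items()]),g)
        return r
    for o in [{c:obs[c]} for c in obs]+[obs]:
        r=run(o);print(list(o),np.round(r.x,4),"rms px",round(float(np.sqrt(np.mean(r.fun**2))),2))
    return r.x
E
cat > m.py <<'E'
from h import *
T1=lambda p:z(p,400,180,4);T2=lambda p:z(p,140,170,4);T3=lambda p:z(p,140,270,7)
SA=lambda p:z(p,235,265,4);SB=lambda p:z(p,345,265,4,405);SC=lambda p:z(p,270,145,4,0,400)
def rect(a,b,h): return [(a,b,h),(a,-b,h),(-a,-b,h),(-a,b,h)]
print("base");R=rect(.06,.112,.013);F=[(0,.034,.031),(0,-.034,.031)]
fit({"top":(T1([(24,207),(380,16),(483,207),(128,398),(211,233),(321,174)]),R+F),
 "side":(SC([(155,588),(28,458),(168,427),(309,545),(184,495),(144,459)]),R+F)},[.547,-.3,.5])
print("tier");R=rect(.038,.102,.010)
fit({"top":(T2([(54,220),(360,20),(431,130),(124,332)]),R),"side":(SA([(222,372),(27,106),(155,56),(363,302)]),R)},[.59,.27,.5])
h=.0336
for n,g,t,s in [("barL",.35,[(66,92),(108,80),(187,383),(150,395),(97,123),(155,349)],[(503,311),(658,277)]),("barR",.2,[(632,72),(672,72),(670,403),(628,403),(650,121),(648,359)],[(475,48),(618,50)])]:
    print(n);d=.036
    f={"top":(T3(t[4:]),[(d,0,h),(-d,0,h)]),"side":(SB(s),[(d,0,h),(-d,0,h)])}
    fit(f,[.4,g,0]);f["top"]=(T3(t[:4]),[(.05,.007,h),(.05,-.007,h),(-.05,-.007,h),(-.05,.007,h)]);fit({"top":f["top"]},[.4,g,0])
for n,t,s in [("fl1",[(227,504),(236,504)],[(388,512),(389,497)]),("fl2",[(368,502),(375,503)],[(380,467),(381,452)])]:
    print(n);m=[(0,0,.0086),(0,0,.022)];fit({"top":(T1(t),m),"side":(SC(s),m)},[.39,-.3,0],False)
E
python3 m.py
```

```text
base
['top'] [ 0.5503 -0.3068  0.4727] rms px 0.34
['side'] [ 0.5487 -0.3011  0.4658] rms px 0.69
['top', 'side'] [ 0.5497 -0.3061  0.4709] rms px 0.73
tier
['top'] [0.5975 0.2699 0.563 ] rms px 0.35
['side'] [0.5967 0.2759 0.5568] rms px 0.67
['top', 'side'] [0.5972 0.2725 0.5589] rms px 1.04
barL
['top'] [0.4024 0.3569 0.2557] rms px 0.03
['side'] [0.4024 0.3604 0.2638] rms px 0.01
['top', 'side'] [0.4023 0.3586 0.2603] rms px 0.54
['top'] [0.402  0.3565 0.2684] rms px 0.59
['top'] [0.402  0.3565 0.2684] rms px 0.59
barR
['top'] [ 0.4007  0.1934 -0.0166] rms px 0.03
['side'] [ 0.4009  0.1972 -0.0349] rms px 0.05
['top', 'side'] [ 0.4007  0.1947 -0.0228] rms px 0.51
['top'] [ 0.4015  0.193  -0.017 ] rms px 0.25
['top'] [ 0.4015  0.193  -0.017 ] rms px 0.25
fl1
['top'] [ 0.3896 -0.2888  0.    ] rms px 0.29
['side'] [ 0.3882 -0.2858  0.    ] rms px 0.16
['top', 'side'] [ 0.389  -0.2884  0.    ] rms px 0.4
fl2
['top'] [ 0.3889 -0.3654  0.    ] rms px 0.15
['side'] [ 0.3885 -0.3557  0.    ] rms px 0.12
['top', 'side'] [ 0.3885 -0.3644  0.    ] rms px 0.73
```

```bash
cat >> h.py <<'E'
import json,os
from scipy.spatial.transform import Rotation as Ro
def cmd():
    return json.load(open("cmd.json")) if os.path.exists("cmd.json") else [*state()["tool_pos"],66.2]
def Rt(psi):  # tool down, tool y at world angle psi (deg)
    c,s=np.cos(np.radians(psi)),np.sin(np.radians(psi))
    y=np.array([c,s,0]);zz=np.array([0,0,-1.]);return Ro.from_matrix(np.c_[np.cross(y,zz),y,zz])
def plan(*wps):
    # wps: (x,y,z_grasp,psi,hand); prints entry and rows needed per waypoint; updates the commanded pose
    c=cmd();R0=Rt(c[3]);prev=c
    for w in wps:
        p=[w[0],w[1],w[2]+.155,w[3]]
        d=R0.inv().apply(np.array(p[:3])-c[:3])/.4;a=(R0.inv()*Rt(p[3])).as_rotvec()/np.pi
        n=max(np.linalg.norm(np.array(p[:3])-prev[:3])/.05,abs((p[3]-prev[3]+180)%360-180)/8.59)
        print(json.dumps([np.round(d,4).tolist(),np.round(a,4).tolist(),w[4]]),"rows>=",round(n,1));prev=p
    json.dump([float(v) for v in prev],open("cmd.json","w"))
def chk():
    s=state();c=cmd();R=Ro.from_rotvec(s["tcp_rot"]).as_matrix()
    print("t",s["clock"],"err mm",np.round((s["tool_pos"]-np.array(c[:3]))*1e3,1),"psi",round(np.degrees(np.arctan2(R[1,1],R[0,1])),2),c[3],"tilt",np.round(R[:,2],4),"F",np.round(s["force"],1),"gap",round(s["finger_gap"],4),"grip",s["grip_force"])
E
python3 -c "
from h import *
plan((.4022,.358,.13,105,.45),(.4022,.358,.06,105,.45),(.4022,.358,.0286,105,.45),(.4022,.358,.0286,105,0))"
```

```text
[[-0.5582, -0.2754, 0.2993], [0.0, 0.0, -0.2156], 0.45] rows>= 5.5
[[-0.5582, -0.2754, 0.4743], [0.0, 0.0, -0.2156], 0.45] rows>= 1.4
[[-0.5582, -0.2754, 0.5528], [0.0, 0.0, -0.2156], 0.45] rows>= 0.6
[[-0.5582, -0.2754, 0.5528], [0.0, 0.0, -0.2156], 0] rows>= 0.0
```

Request:
play_rows(motion=[[[-0.5582, -0.2754, 0.2993], [0, 0, -0.2156], 0.45], [[-0.5582, -0.2754, 0.2993], [0, 0, -0.2156], 0.45], [[-0.5582, -0.2754, 0.2993], [0, 0, -0.2156], 0.45], [[-0.5582, -0.2754, 0.2993], [0, 0, -0.2156], 0.45], [[-0.5582, -0.2754, 0.2993], [0, 0, -0.2156], 0.45], [[-0.5582, -0.2754, 0.2993], [0, 0, -0.2156], 0.45], [[-0.5582, -0.2754, 0.2993], [0, 0, -0.2156], 0.45], [[-0.5582, -0.2754, 0.2993], [0, 0, -0.2156], 0.45], [[-0.5582, -0.2754, 0.4], [0, 0, -0.2156], 0.45], [[-0.5582, -0.2754, 0.4743], [0, 0, -0.2156], 0.45], [[-0.5582, -0.2754, 0.51], [0, 0, -0.2156], 0.45], [[-0.5582, -0.2754, 0.535], [0, 0, -0.2156], 0.45], [[-0.5582, -0.2754, 0.5528], [0, 0, -0.2156], 0.45], [[-0.5582, -0.2754, 0.5528], [0, 0, -0.2156], 0.45], [[-0.5582, -0.2754, 0.5528], [0, 0, -0.2156], 0.45]])

```text
clock: 2.3
tool_pos: [0.4023, 0.3585, 0.1844]
tcp_rot: [-0.41, 3.114, 0.001]
force: [-0.3, 0.7, 0.5]
finger_gap: 0.0381
grip_force: 0.0
```

```bash
python3 -c "
from h import *
chk()
a=get_image('top')[240:360,110:270];b=get_image('side')[270:370,320:450]
cv2.imwrite('pics/g1.png',np.vstack([cv2.resize(i[:,:,::-1],(520,n),interpolation=2) for i,n in((a,300),(b,300))]))"
```

```text
t 2.3 err mm [0.1 0.5 0.8] psi 105.01 105.0 tilt [ 9.e-04  9.e-04 -1.e+00] F [-0.3  0.7  0.5] gap 0.0381 grip 0.0
```

View pics/g1.png

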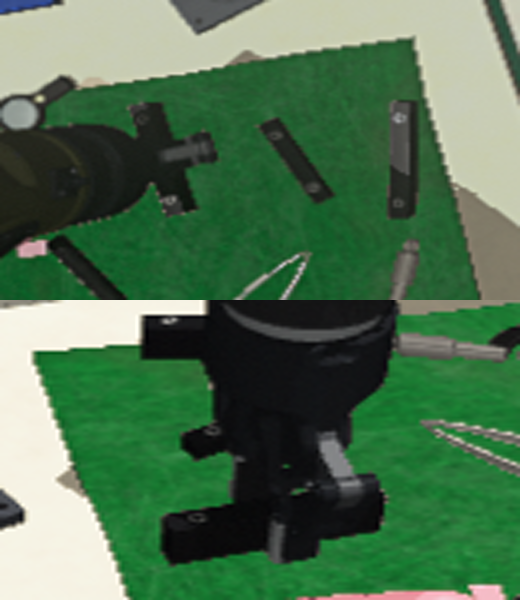

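```bash
python3 -c "
from h import *
plan((.4022,.358,.0286,105,0),(.4022,.358,.2,105,0),(.44,.03,.2,110,0),(.5087,-.2238,.2,117,0),(.5087,-.2238,.10,117,0))"
```

```text
[[0.0, 0.0, 0.0], [0.0, 0.0, 0.0], 0] rows>= 0.0
[[0.0, 0.0, -0.4285], [0.0, 0.0, 0.0], 0] rows>= 3.4
[[0.121, -0.8165, -0.4285], [0.0, 0.0, -0.0278], 0] rows>= 6.6
[[0.1193, -1.4738, -0.4285], [0.0, 0.0, -0.0667], 0] rows>= 5.3
[[0.1193, -1.4738, -0.1785], [0.0, 0.0, -0.0667], 0] rows>= 2.0
```

Request:
play_rows(motion=[[[0, 0, 0], [0, 0, 0], 0], [[0, 0, 0], [0, 0, 0], 0], [[0, 0, 0], [0, 0, 0], 0], [[0, 0, 0], [0, 0, 0], 0], [[0, 0, 0], [0, 0, 0], 0], [[0, 0, 0], [0, 0, 0], 0], [[0, 0, 0], [0, 0, 0], 0], [[0, 0, -0.05], [0, 0, 0], 0], [[0, 0, -0.15], [0, 0, 0], 0], [[0, 0, -0.25], [0, 0, 0], 0], [[0, 0, -0.35], [0, 0, 0], 0], [[0, 0, -0.4285], [0, 0, 0], 0], [[0, 0, -0.4285], [0, 0, 0], 0], [[0, 0, -0.4285], [0, 0, 0], 0], [[0, 0, -0.4285], [0, 0, 0], 0]])

```text
clock: 3.9
tool_pos: [0.4016, 0.3574, 0.3535]
tcp_rot: [0.409, -3.113, 0.002]
force: [0.6, 0.5, -1.4]
finger_gap: 0.0126
grip_force: 58.5
```

```bash
python3 -c "
from h import *
json.dump([.4022,.358,.355,105],open('cmd.json','w'));chk()
plan((.44,.03,.2,110,0));plan((.5087,-.2238,.2,117,0),(.5087,-.2238,.10,117,0))"
```

```text
t 3.9 err mm [-0.6 -0.6 -1.5] psi 104.98 105 tilt [-0.0019 -0.0016 -1.    ] F [ 0.6  0.5 -1.4] gap 0.0126 grip 58.52511763572693
[[0.121, -0.8165, 0.0], [0.0, 0.0, -0.0278], 0] rows>= 6.6
[[0.0556, -0.655, 0.0], [0.0, 0.0, -0.0389], 0] rows>= 5.3
[[0.0556, -0.655, 0.25], [0.0, 0.0, -0.0389], 0] rows>= 2.0
```

Request:
play_rows(motion=[[[0.02, -0.12, 0], [0, 0, -0.005], 0], [[0.04, -0.24, 0], [0, 0, -0.01], 0], [[0.055, -0.36, 0], [0, 0, -0.015], 0], [[0.07, -0.48, 0], [0, 0, -0.018], 0], [[0.09, -0.6, 0], [0, 0, -0.022], 0], [[0.105, -0.72, 0], [0, 0, -0.025], 0], [[0.121, -0.8165, 0], [0, 0, -0.0278], 0], [[0.121, -0.8165, 0], [0, 0, -0.0278], 0]])

```text
clock: 4.7
tool_pos: [0.4392, 0.0262, 0.3534]
tcp_rot: [0.535, -3.092, 0.002]
force: [-1.0, 0.1, 0.1]
finger_gap: 0.0128
grip_force: 58.9
```

Request:
play_rows(motion=[[[0.01, -0.12, 0], [0, 0, -0.008], 0], [[0.02, -0.24, 0], [0, 0, -0.015], 0], [[0.03, -0.36, 0], [0, 0, -0.022], 0], [[0.04, -0.48, 0], [0, 0, -0.03], 0], [[0.05, -0.58, 0], [0, 0, -0.035], 0], [[0.0556, -0.655, 0], [0, 0, -0.0389], 0], [[0.0556, -0.655, 0.1], [0, 0, -0.0389], 0], [[0.0556, -0.655, 0.2], [0, 0, -0.0389], 0], [[0.0556, -0.655, 0.25], [0, 0, -0.0389], 0], [[0.0556, -0.655, 0.25], [0, 0, -0.0389], 0], [[0.0556, -0.655, 0.25], [0, 0, -0.0389], 0], [[0.0556, -0.655, 0.25], [0, 0, -0.0389], 0]])

```text
clock: 5.9
tool_pos: [0.5093, -0.2237, 0.2561]
tcp_rot: [-0.734, 3.053, -0.001]
force: [0.1, -0.2, -0.1]
finger_gap: 0.0129
grip_force: 58.9
```

```bash
cat > look.py <<'E'
from h import *
import sys
# two crops side by side with tick rulers: x0 y0 x1 y1 k for top, then side
def crop(im,x0,y0,x1,y1,k):
    c=cv2.resize(im[y0:y1,x0:x1],None,fx=k,fy=k,interpolation=cv2.INTER_CUBIC)
    c=(255*(c/255.)**0.55).astype(np.uint8)
    for x in range(-(-x0//10)*10,x1,10): cv2.line(c,((x-x0)*k,0),((x-x0)*k,6 if x%50 else 16),(0,0,255),1)
    for y in range(-(-y0//10)*10,y1,10): cv2.line(c,(0,(y-y0)*k),(6 if y%50 else 16,(y-y0)*k),(0,0,255),1)
    return c
def look(n,t,s):
    chk();o=[crop(get_image(c)[:,:,::-1],*a) for c,a in(("top",t),("side",s)) if a]
    H=max(i.shape[0] for i in o);o=[cv2.copyMakeBorder(i,0,H-i.shape[0],0,5,0) for i in o]
    o=np.hstack(o);print(o.shape);cv2.imwrite(f"pics/{n}.png",o)
E
python3 -c "
from look import *
look('p1',(395,175,530,300,3),(265,110,385,205,3))"
```

```text
t 5.9 err mm [0.6 0.1 1.1] psi 117.02 117.0 tilt [ 1.6e-03 -6.0e-04 -1.0e+00] F [ 0.1 -0.2 -0.1] gap 0.0129 grip 58.94972026348114
(375, 775, 3)
```

View pics/p1.png

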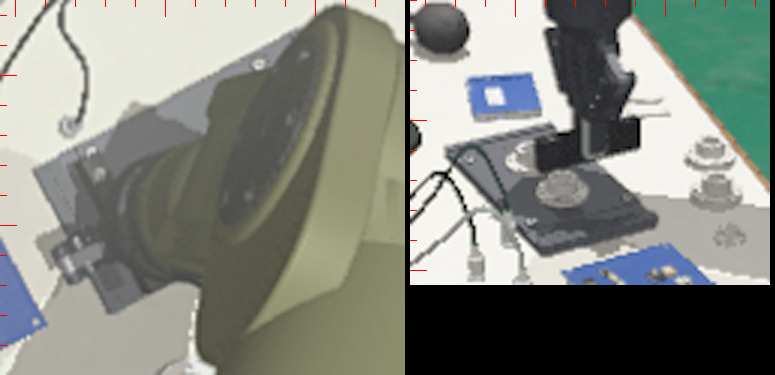

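```bash
python3 -c "
from h import *
s=state();p=s['tool_pos'];c,si=np.cos(np.radians(27)),np.sin(np.radians(27))
zb=p[2]-.155-.025
P=[[p[0]+c*u-si*.007,p[1]+si*u+c*.007,zb+h] for u in(.05,-.05) for h in(.03,0)]
q=proj('side',P);print(np.round((q-[265,110])*3+1+[410,0],1))
q=proj('side',[[.5497,-.3061,.031]]);
for l in (.034,-.034):
  for b in ((.5497,-.3061),(.5487,-.3011),(.5503,-.3068)): print(l,b,np.round((proj('side',[[b[0]-si*l,b[1]+c*l,.031]])-[265,110])*3+1+[410,0],1))
"
```

```text
[[540.5 141.4]
 [541.4 172.5]
 [641.9 117.2]
 [641.4 147.7]]
0.034 (0.5497, -0.3061) [[561.6 175.1]]
0.034 (0.5487, -0.3011) [[562.6 177.6]]
0.034 (0.5503, -0.3068) [[561.  174.7]]
-0.034 (0.5497, -0.3061) [[530.1 146. ]]
-0.034 (0.5487, -0.3011) [[531.  148.3]]
-0.034 (0.5503, -0.3068) [[529.5 145.6]]
```

```bash
python3 -c "
from h import *
plan((.5082,-.2223,.06,117,0),(.5082,-.2223,.035,117,0),(.5082,-.2223,.035,117,.3),(.5082,-.2223,.20,117,.3))"
```

```text
[[-0.0006, 0.0039, 0.1], [0.0, 0.0, 0.0], 0] rows>= 0.8
[[-0.0006, 0.0039, 0.1625], [0.0, 0.0, 0.0], 0] rows>= 0.5
[[-0.0006, 0.0039, 0.1625], [0.0, 0.0, 0.0], 0.3] rows>= 0.0
[[-0.0006, 0.0039, -0.25], [0.0, 0.0, 0.0], 0.3] rows>= 3.3
```

Request:
play_rows(motion=[[[-0.0006, 0.0039, 0.05], [0, 0, 0], 0], [[-0.0006, 0.0039, 0.1], [0, 0, 0], 0], [[-0.0006, 0.0039, 0.12], [0, 0, 0], 0], [[-0.0006, 0.0039, 0.14], [0, 0, 0], 0], [[-0.0006, 0.0039, 0.15], [0, 0, 0], 0], [[-0.0006, 0.0039, 0.156], [0, 0, 0], 0], [[-0.0006, 0.0039, 0.1605], [0, 0, 0], 0], [[-0.0006, 0.0039, 0.1625], [0, 0, 0], 0], [[-0.0006, 0.0039, 0.1625], [0, 0, 0], 0], [[-0.0006, 0.0039, 0.1625], [0, 0, 0], 0], [[-0.0006, 0.0039, 0.1625], [0, 0, 0], 0]])

```text
clock: 7.1
tool_pos: [0.5082, -0.2225, 0.1907]
tcp_rot: [-0.733, 3.054, -0.001]
force: [-1.4, 0.6, 5.7]
finger_gap: 0.0125
grip_force: 59.7
```

```bash
python3 -c "
from h import *
json.dump([.5082,-.2223,.19,117],open('cmd.json','w'));chk()
plan((.5082,-.2223,.035,117,.3),(.5082,-.2223,.20,117,.3),(.42,.05,.2,100,.45))"
```

```text
t 7.1 err mm [-0.  -0.2  0.7] psi 116.99 117 tilt [ 9.e-04 -4.e-04 -1.e+00] F [-1.4  0.6  5.7] gap 0.0125 grip 59.72223401069641
[[0.0, 0.0, 0.0], [0.0, 0.0, 0.0], 0.3] rows>= 0.0
[[0.0, 0.0, -0.4125], [0.0, 0.0, 0.0], 0.3] rows>= 3.3
[[-0.1126, 0.7067, -0.4125], [0.0, 0.0, 0.0944], 0.45] rows>= 5.7
```

Request:
play_rows(motion=[[[0, 0, 0], [0, 0, 0], 0.3], [[0, 0, 0], [0, 0, 0], 0.3], [[0, 0, 0], [0, 0, 0], 0.3], [[0, 0, 0], [0, 0, 0], 0.3], [[0, 0, -0.03], [0, 0, 0], 0.3], [[0, 0, -0.1], [0, 0, 0], 0.3], [[0, 0, -0.2], [0, 0, 0], 0.3], [[0, 0, -0.3], [0, 0, 0], 0.3], [[0, 0, -0.4125], [0, 0, 0], 0.3], [[-0.1126, 0.7067, -0.4125], [0, 0, 0.0944], 0.45], [[-0.1126, 0.7067, -0.4125], [0, 0, 0.0944], 0.45], [[-0.1126, 0.7067, -0.4125], [0, 0, 0.0944], 0.45], [[-0.1126, 0.7067, -0.4125], [0, 0, 0.0944], 0.45], [[-0.1126, 0.7067, -0.4125], [0, 0, 0.0944], 0.45], [[-0.1126, 0.7067, -0.4125], [0, 0, 0.0944], 0.45], [[-0.1126, 0.7067, -0.4125], [0, 0, 0.0944], 0.45], [[-0.1126, 0.7067, -0.4125], [0, 0, 0.0944], 0.45]])

```text
clock: 8.8
tool_pos: [0.4196, 0.0506, 0.3558]
tcp_rot: [-0.277, 3.128, -0.001]
force: [0.4, -0.7, -0.8]
finger_gap: 0.0384
grip_force: 0.0
```

```bash
python3 -c "
from look import *
look('p2',(400,180,525,285,4),(270,140,345,200,4))"
```

```text
t 8.8 err mm [-0.4  0.6  0.8] psi 100.14 100.0 tilt [ 1.3e-03 -3.0e-04 -1.0e+00] F [ 0.4 -0.7 -0.8] gap 0.0384 grip 0.0
(420, 810, 3)
```

View pics/p2.png

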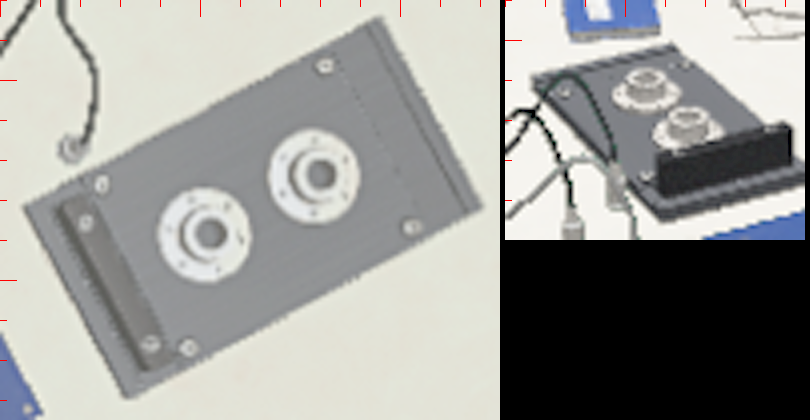

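```bash
cat > rel.py <<'E'
from h import *
def rect(a,b,h): return [(a,b,h),(a,-b,h),(-a,-b,h),(-a,b,h)]
R=rect(.06,.112,.013);F=[(0,.034,.031),(0,-.034,.031)]
t=z([(24,207),(380,16),(483,207),(128,398),(211,233),(321,174)],400,180,4)
print("base all");b=fit({"top":(t,R+F)},[.55,-.3,.47])
print("base corners");fit({"top":(t[:4],R)},[.55,-.3,.47])
print("bar");p=fit({"top":(z([(86,222),(151,344)],400,180,4),[(.036,0,.040),(-.036,0,.040)])},[.5,-.22,.47])
d=p[:2]-b[:2];c,s=np.cos(b[2]),np.sin(b[2]);print("bar in base",c*d[0]+s*d[1],-s*d[0]+c*d[1],np.degrees(p[2]-b[2]))
print("bias top (bar seen - released TCP)",p[:2]-[.5082,-.2225],np.degrees(p[2])-27)
E
python3 rel.py
```

```text
base all
['top'] [ 0.5503 -0.3068  0.4727] rms px 0.34
['top'] [ 0.5503 -0.3068  0.4727] rms px 0.34
base corners
['top'] [ 0.5502 -0.3066  0.4727] rms px 0.39
['top'] [ 0.5502 -0.3066  0.4727] rms px 0.39
bar
['top'] [ 0.5089 -0.2248  0.4707] rms px 0.1
['top'] [ 0.5089 -0.2248  0.4707] rms px 0.1
bar in base 0.0004624470825503671 0.09178517226663432 -0.11597917711017922
bias top (bar seen - released TCP) [ 0.00068088 -0.00232903] -0.033729493655492604
```

```bash
python3 -c "
from h import *
plan((.4008,.1955,.10,88.9,.4),(.4008,.1955,.0286,88.9,.4))
plan((.4008,.1955,.20,88.9,0),(.44,.03,.2,100,0),(.5908,-.3846,.2,117.1,0))"
```

```text
[[-0.0159, 0.3666, 0.25], [0.0, 0.0, 0.0617], 0.4] rows>= 3.6
[[-0.0159, 0.3666, 0.4285], [0.0, 0.0, 0.0617], 0.4] rows>= 1.4
[[0.0, 0.0, -0.4285], [0.0, 0.0, 0.0], 0] rows>= 3.4
[[-0.1059, -0.4118, -0.4285], [0.0, 0.0, -0.0617], 0] rows>= 3.4
[[-0.5028, -1.4409, -0.4285], [0.0, 0.0, -0.1567], 0] rows>= 8.8
```

Request:
play_rows(motion=[[[-0.0159, 0.3666, 0.1], [0, 0, 0.0617], 0.4], [[-0.0159, 0.3666, 0.1], [0, 0, 0.0617], 0.4], [[-0.0159, 0.3666, 0.1], [0, 0, 0.0617], 0.4], [[-0.0159, 0.3666, 0.15], [0, 0, 0.0617], 0.4], [[-0.0159, 0.3666, 0.25], [0, 0, 0.0617], 0.4], [[-0.0159, 0.3666, 0.32], [0, 0, 0.0617], 0.4], [[-0.0159, 0.3666, 0.37], [0, 0, 0.0617], 0.4], [[-0.0159, 0.3666, 0.41], [0, 0, 0.0617], 0.4], [[-0.0159, 0.3666, 0.4285], [0, 0, 0.0617], 0.4], [[-0.0159, 0.3666, 0.4285], [0, 0, 0.0617], 0.4], [[-0.0159, 0.3666, 0.4285], [0, 0, 0.0617], 0], [[-0.0159, 0.3666, 0.4285], [0, 0, 0.0617], 0], [[-0.0159, 0.3666, 0.4285], [0, 0, 0.0617], 0], [[-0.0159, 0.3666, 0.4285], [0, 0, 0.0617], 0], [[-0.0159, 0.3666, 0.4285], [0, 0, 0.0617], 0], [[-0.0159, 0.3666, 0.4285], [0, 0, 0.0617], 0]])

```text
clock: 10.5
tool_pos: [0.4012, 0.1957, 0.1845]
tcp_rot: [0.03, 3.139, 0.001]
force: [0.4, -1.0, 6.6]
finger_gap: 0.0127
grip_force: 59.2
```

Request:
play_rows(motion=[[[0, 0, -0.04], [0, 0, 0], 0], [[0, 0, -0.14], [0, 0, 0], 0], [[0, 0, -0.24], [0, 0, 0], 0], [[0, 0, -0.34], [0, 0, 0], 0], [[0, 0, -0.4285], [0, 0, 0], 0], [[-0.03, -0.12, -0.4285], [0, 0, -0.02], 0], [[-0.06, -0.24, -0.4285], [0, 0, -0.04], 0], [[-0.09, -0.35, -0.4285], [0, 0, -0.055], 0], [[-0.1059, -0.4118, -0.4285], [0, 0, -0.0617], 0], [[-0.1059, -0.4118, -0.4285], [0, 0, -0.0617], 0]])

```text
clock: 11.5
tool_pos: [0.4401, 0.0275, 0.3552]
tcp_rot: [-0.267, 3.13, -0.001]
force: [0.2, -0.3, -0.3]
finger_gap: 0.013
grip_force: 58.8
```

```bash
python3 -c "
from h import *
json.dump([.44,.03,.355,100],open('cmd.json','w'));chk()
plan((.5908,-.3846,.2,117.1,0),(.5908,-.3846,.06,117.1,0),(.5908,-.3846,.0348,117.1,0))"
```

```text
t 11.5 err mm [ 0.1 -2.5  0.2] psi 99.77 100 tilt [ 6.e-04 -8.e-04 -1.e+00] F [ 0.2 -0.3 -0.3] gap 0.013 grip 58.762747049331665
[[-0.1913, -1.0862, 0.0], [0.0, 0.0, -0.095], 0] rows>= 8.8
[[-0.1913, -1.0862, 0.35], [0.0, 0.0, -0.095], 0] rows>= 2.8
[[-0.1913, -1.0862, 0.413], [0.0, 0.0, -0.095], 0] rows>= 0.5
```

Request:
play_rows(motion=[[[-0.02, -0.11, 0], [0, 0, -0.01], 0], [[-0.04, -0.22, 0], [0, 0, -0.02], 0], [[-0.06, -0.33, 0], [0, 0, -0.03], 0], [[-0.08, -0.44, 0], [0, 0, -0.04], 0], [[-0.0957, -0.5431, 0], [0, 0, -0.0475], 0]])

```text
clock: 12.0
tool_pos: [0.5158, -0.1783, 0.355]
tcp_rot: [-0.509, 3.1, 0.001]
force: [0.2, 0.0, -0.6]
finger_gap: 0.0124
grip_force: 58.8
```

Request:
play_rows(motion=[[[0.0, 0.0, 0], [0, 0, 0], 0]])

```text
clock: 12.1
tool_pos: [0.5166, -0.1804, 0.3548]
tcp_rot: [-0.501, 3.1, -0.003]
force: [-0.7, 0.9, -0.4]
finger_gap: 0.0128
grip_force: 59.0
```

```bash
python3 -c "
from h import *
c,d=[.44,.03,.355],Rt(100).apply([-.0957*.4,-.5431*.4,0])
json.dump([*(np.array(c)+d),100+.0475*180],open('cmd.json','w'));chk()
plan((.5908,-.3846,.2,117.1,0),(.5908,-.3846,.06,117.1,0),(.5908,-.3846,.0348,117.1,0))"
```

```text
t 12.1 err mm [ 1.2 -3.1 -0.2] psi 108.34 108.55 tilt [ 0.0013 -0.0015 -1.    ] F [-0.7  0.9 -0.4] gap 0.0128 grip 58.95779013633728
[[-0.0138, -0.5513, 0.0], [0.0, 0.0, -0.0475], 0] rows>= 4.4
[[-0.0138, -0.5513, 0.35], [0.0, 0.0, -0.0475], 0] rows>= 2.8
[[-0.0138, -0.5513, 0.413], [0.0, 0.0, -0.0475], 0] rows>= 0.5
```

Request:
play_rows(motion=[[[-0.003, -0.11, 0], [0, 0, -0.01], 0], [[-0.006, -0.22, 0], [0, 0, -0.02], 0], [[-0.009, -0.33, 0], [0, 0, -0.03], 0], [[-0.012, -0.44, 0], [0, 0, -0.04], 0], [[-0.0138, -0.5513, 0], [0, 0, -0.0475], 0], [[-0.0138, -0.5513, 0], [0, 0, -0.0475], 0], [[-0.0138, -0.5513, 0.1], [0, 0, -0.0475], 0], [[-0.0138, -0.5513, 0.2], [0, 0, -0.0475], 0], [[-0.0138, -0.5513, 0.3], [0, 0, -0.0475], 0], [[-0.0138, -0.5513, 0.35], [0, 0, -0.0475], 0], [[-0.0138, -0.5513, 0.375], [0, 0, -0.0475], 0], [[-0.0138, -0.5513, 0.395], [0, 0, -0.0475], 0], [[-0.0138, -0.5513, 0.405], [0, 0, -0.0475], 0], [[-0.0138, -0.5513, 0.41], [0, 0, -0.0475], 0], [[-0.0138, -0.5513, 0.413], [0, 0, -0.0475], 0], [[-0.0138, -0.5513, 0.413], [0, 0, -0.0475], 0], [[-0.0138, -0.5513, 0.413], [0, 0, -0.0475], 0]])

```text
clock: 13.8
tool_pos: [0.591, -0.3849, 0.191]
tcp_rot: [-0.736, 3.053, -0.002]
force: [1.6, 1.8, 2.7]
finger_gap: 0.0127
grip_force: 59.6
```

```bash
python3 -c "
from h import *
chk()
plan((.5908,-.3846,.0348,117.1,.3),(.5908,-.3846,.20,117.1,.3),(.515,-.178,.2,115,.4))
plan((.44,.05,.2,115,.4),(.44,.15,.2,115,.4))"
```

```text
t 13.8 err mm [ 0.2 -0.3  1.2] psi 117.09 117.1 tilt [ 1.7e-03 -7.0e-04 -1.0e+00] F [1.6 1.8 2.7] gap 0.0127 grip 59.562819600105286
[[0.0, 0.0, 0.0], [0.0, 0.0, 0.0], 0.3] rows>= 0.0
[[0.0, 0.0, -0.413], [0.0, 0.0, 0.0], 0.3] rows>= 3.3
[[-0.0666, 0.5461, -0.413], [0.0, 0.0, 0.0117], 0.4] rows>= 4.4
[[-0.071, 0.5958, 0.0], [0.0, 0.0, 0.0], 0.4] rows>= 4.8
[[-0.1766, 0.8224, 0.0], [0.0, 0.0, 0.0], 0.4] rows>= 2.0
```

Request:
play_rows(motion=[[[0, 0, 0], [0, 0, 0], 0.3], [[0, 0, 0], [0, 0, 0], 0.3], [[0, 0, 0], [0, 0, 0], 0.3], [[0, 0, 0], [0, 0, 0], 0.3], [[0, 0, -0.03], [0, 0, 0], 0.3], [[0, 0, -0.1], [0, 0, 0], 0.3], [[0, 0, -0.2], [0, 0, 0], 0.3], [[0, 0, -0.3], [0, 0, 0], 0.3], [[0, 0, -0.413], [0, 0, 0], 0.3], [[-0.0666, 0.5461, -0.413], [0, 0, 0.0117], 0.4], [[-0.0666, 0.5461, -0.413], [0, 0, 0.0117], 0.4], [[-0.0666, 0.5461, -0.413], [0, 0, 0.0117], 0.4], [[-0.0666, 0.5461, -0.413], [0, 0, 0.0117], 0.4], [[-0.0666, 0.5461, -0.413], [0, 0, 0.0117], 0.4], [[-0.0666, 0.5461, -0.413], [0, 0, 0.0117], 0.4], [[-0.0666, 0.5461, -0.413], [0, 0, 0.0117], 0.4]])

```text
clock: 15.4
tool_pos: [0.5151, -0.1781, 0.3561]
tcp_rot: [-0.681, 3.065, -0.002]
force: [-0.6, -0.1, 0.2]
finger_gap: 0.0339
grip_force: 0.0
```

Request:
play_rows(motion=[[[-0.071, 0.5958, 0], [0, 0, 0], 0.4], [[-0.071, 0.5958, 0], [0, 0, 0], 0.4], [[-0.071, 0.5958, 0], [0, 0, 0], 0.4], [[-0.071, 0.5958, 0], [0, 0, 0], 0.4], [[-0.071, 0.5958, 0], [0, 0, 0], 0.4], [[-0.1766, 0.8224, 0], [0, 0, 0], 0.4], [[-0.1766, 0.8224, 0], [0, 0, 0], 0.4], [[-0.1766, 0.8224, 0], [0, 0, 0], 0.4], [[-0.1766, 0.8224, 0], [0, 0, 0], 0.4]])

```text
clock: 16.3
tool_pos: [0.4407, 0.1505, 0.3552]
tcp_rot: [-0.682, 3.066, -0.001]
force: [0.4, -0.4, -0.6]
finger_gap: 0.0341
grip_force: 0.0
```

```bash
python3 -c "
from look import *
look('p3',(400,178,525,325,4),(270,140,340,200,4))"
```

```text
t 16.3 err mm [0.7 0.5 0.2] psi 115.09 115.0 tilt [ 5.e-04 -5.e-04 -1.e+00] F [ 0.4 -0.4 -0.6] gap 0.0341 grip 0.0
(588, 790, 3)
```

View pics/p3.png

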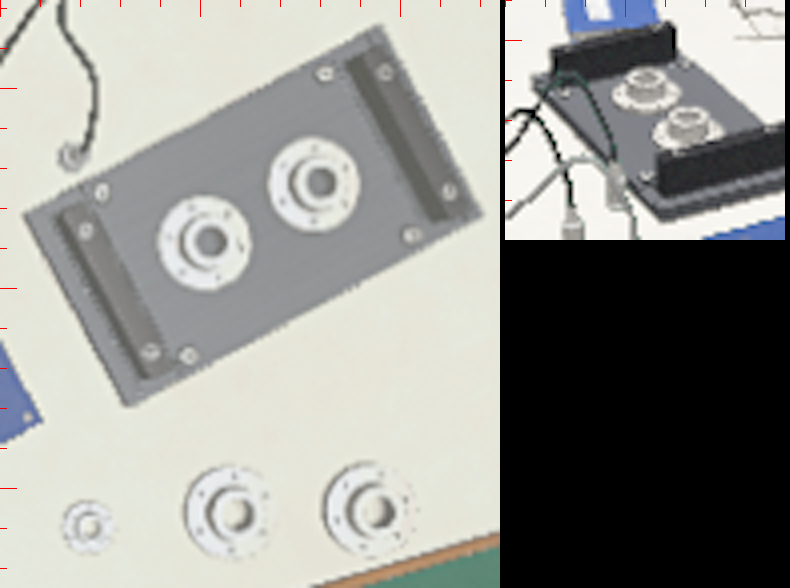

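```bash
python3 - <<'E'
from h import *
b=[.5502,-.3067,.4727]
for pts,g in (([(86,231),(151,352)],(.5,-.22)),([(386,73),(450,191)],(.59,-.38))):
    p=fit({"top":(z(pts,400,178,4),[(.036,0,.040),(-.036,0,.040)])},[*g,.47])
    d=p[:2]-b[:2];c,s=np.cos(b[2]),np.sin(b[2]);print("in base mm",1e3*(c*d[0]+s*d[1]),1e3*(-s*d[0]+c*d[1]),np.degrees(p[2]-b[2]))
E
```

```text
['top'] [ 0.5086 -0.2248  0.4741] rms px 0.02
['top'] [ 0.5086 -0.2248  0.4741] rms px 0.02
in base mm 0.2554830351626028 91.8304735019671 0.08148738514505188
['top'] [ 0.5912 -0.3881  0.4734] rms px 0.11
['top'] [ 0.5912 -0.3881  0.4734] rms px 0.11
in base mm -0.5941633176817923 -91.13236783271759 0.0393007901814769
```

```bash
python3 -c "
from h import *
plan((.5973,.2725,.12,122.2,.5),(.5973,.2725,.038,122.2,.5))
plan((.5973,.2725,.20,122.2,0),(.46,.26,.2,122.2,0),(.44,.03,.2,120,0))"
```

```text
[[-0.4858, 0.1114, 0.2], [0.0, 0.0, -0.04], 0.5] rows>= 4.3
[[-0.4858, 0.1114, 0.405], [0.0, 0.0, -0.04], 0.5] rows>= 1.6
[[0.0, 0.0, -0.405], [0.0, 0.0, 0.0], 0] rows>= 3.2
[[0.3071, 0.1565, -0.405], [0.0, 0.0, 0.0], 0] rows>= 2.8
[[0.6558, -0.3035, -0.405], [0.0, 0.0, 0.0122], 0] rows>= 4.6
```

Request:
play_rows(motion=[[[-0.4858, 0.1114, 0.05], [0, 0, -0.04], 0.5], [[-0.4858, 0.1114, 0.05], [0, 0, -0.04], 0.5], [[-0.4858, 0.1114, 0.05], [0, 0, -0.04], 0.5], [[-0.4858, 0.1114, 0.05], [0, 0, -0.04], 0.5], [[-0.4858, 0.1114, 0.1], [0, 0, -0.04], 0.5], [[-0.4858, 0.1114, 0.2], [0, 0, -0.04], 0.5], [[-0.4858, 0.1114, 0.27], [0, 0, -0.04], 0.5], [[-0.4858, 0.1114, 0.32], [0, 0, -0.04], 0.5], [[-0.4858, 0.1114, 0.36], [0, 0, -0.04], 0.5], [[-0.4858, 0.1114, 0.39], [0, 0, -0.04], 0.5], [[-0.4858, 0.1114, 0.405], [0, 0, -0.04], 0.5], [[-0.4858, 0.1114, 0.405], [0, 0, -0.04], 0.5], [[-0.4858, 0.1114, 0.405], [0, 0, -0.04], 0.5]])

```text
clock: 17.7
tool_pos: [0.5977, 0.2721, 0.1937]
tcp_rot: [-0.87, 3.018, 0.0]
force: [0.5, 0.9, -0.3]
finger_gap: 0.0426
grip_force: 0.0
```

```bash
python3 -c "
from look import *
look('p4',(140,170,260,270,3),(240,230,380,365,3))"
```

```text
t 17.7 err mm [ 157.7  242.1 -161.3] psi 122.15 120.0 tilt [ 1.e-03  4.e-04 -1.e+00] F [ 0.5  0.9 -0.3] gap 0.0426 grip 0.0
(405, 790, 3)
```

View pics/p4.png

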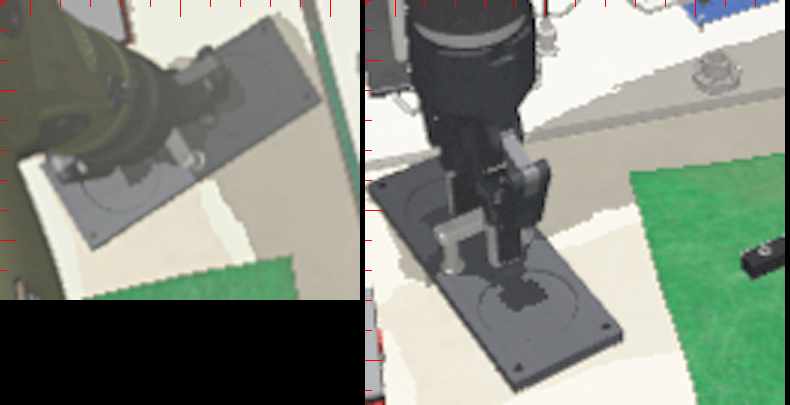

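Request:
play_rows(motion=[[[0, 0, 0], [0, 0, 0], 0], [[0, 0, 0], [0, 0, 0], 0], [[0, 0, 0], [0, 0, 0], 0], [[0, 0, 0], [0, 0, 0], 0], [[0, 0, 0], [0, 0, 0], 0], [[0, 0, 0], [0, 0, 0], 0], [[0, 0, 0], [0, 0, 0], 0], [[0, 0, 0], [0, 0, 0], 0], [[0, 0, -0.03], [0, 0, 0], 0], [[0, 0, -0.08], [0, 0, 0], 0], [[0, 0, -0.14], [0, 0, 0], 0], [[0, 0, -0.2], [0, 0, 0], 0], [[0, 0, -0.3], [0, 0, 0], 0], [[0, 0, -0.405], [0, 0, 0], 0], [[0, 0, -0.405], [0, 0, 0], 0], [[0, 0, -0.405], [0, 0, 0], 0]])

```text
clock: 19.4
tool_pos: [0.5973, 0.2724, 0.356]
tcp_rot: [-0.87, 3.017, 0.0]
force: [-0.1, 0.8, -4.9]
finger_gap: 0.0106
grip_force: 58.8
```

```bash
python3 -c "
from h import *
json.dump([.5973,.2725,.355,122.2],open('cmd.json','w'));chk()
plan((.46,.26,.2,122.2,0),(.44,.03,.2,120,0))
plan((.44,-.1,.2,117.1,0),(.5499,-.304,.2,117.1,0),(.5499,-.304,.1,117.1,0))"
```

```text
t 19.4 err mm [-0.  -0.1  1. ] psi 122.19 122.2 tilt [ 1.6e-03  6.0e-04 -1.0e+00] F [-0.1  0.8 -4.9] gap 0.0106 grip 58.833022713661194
[[0.3071, 0.1565, 0.0], [0.0, 0.0, 0.0], 0] rows>= 2.8
[[0.6558, -0.3035, 0.0], [0.0, 0.0, 0.0122], 0] rows>= 4.6
[[0.1625, -0.2815, 0.0], [0.0, 0.0, 0.0161], 0] rows>= 2.6
[[0.1796, -0.8605, 0.0], [0.0, 0.0, 0.0161], 0] rows>= 4.6
[[0.1796, -0.8605, 0.25], [0.0, 0.0, 0.0161], 0] rows>= 2.0
```

Plate held (4.9 N). Carry it gently.

Request:
play_rows(motion=[[[0.08, 0.04, 0], [0, 0, 0], 0], [[0.16, 0.08, 0], [0, 0, 0], 0], [[0.24, 0.12, 0], [0, 0, 0], 0], [[0.3071, 0.1565, 0], [0, 0, 0], 0], [[0.36, 0.085, 0], [0, 0, 0.002], 0], [[0.41, 0.02, 0], [0, 0, 0.004], 0], [[0.46, -0.045, 0], [0, 0, 0.006], 0], [[0.51, -0.11, 0], [0, 0, 0.008], 0], [[0.56, -0.177, 0], [0, 0, 0.01], 0], [[0.61, -0.243, 0], [0, 0, 0.011], 0], [[0.6558, -0.3035, 0], [0, 0, 0.0122], 0], [[0.6558, -0.3035, 0], [0, 0, 0.0122], 0]])

```text
clock: 20.6
tool_pos: [0.4381, 0.0272, 0.353]
tcp_rot: [0.805, -3.032, 0.001]
force: [-0.6, 0.6, -4.0]
finger_gap: 0.0103
grip_force: 59.5
```

Request:
play_rows(motion=[[[0.05, -0.09, 0], [0, 0, 0.005], 0], [[0.11, -0.19, 0], [0, 0, 0.01], 0], [[0.1625, -0.2815, 0], [0, 0, 0.0161], 0], [[0.166, -0.38, 0], [0, 0, 0.0161], 0], [[0.169, -0.48, 0], [0, 0, 0.0161], 0], [[0.172, -0.58, 0], [0, 0, 0.0161], 0], [[0.175, -0.68, 0], [0, 0, 0.0161], 0], [[0.178, -0.78, 0], [0, 0, 0.0161], 0], [[0.1796, -0.8605, 0], [0, 0, 0.0161], 0], [[0.1796, -0.8605, 0], [0, 0, 0.0161], 0], [[0.1796, -0.8605, 0.06], [0, 0, 0.0161], 0], [[0.1796, -0.8605, 0.12], [0, 0, 0.0161], 0], [[0.1796, -0.8605, 0.18], [0, 0, 0.0161], 0], [[0.1796, -0.8605, 0.25], [0, 0, 0.0161], 0], [[0.1796, -0.8605, 0.25], [0, 0, 0.0161], 0], [[0.1796, -0.8605, 0.25], [0, 0, 0.0161], 0]])

```text
clock: 22.2
tool_pos: [0.549, -0.303, 0.2539]
tcp_rot: [0.737, -3.051, -0.004]
force: [0.2, -1.0, -2.6]
finger_gap: 0.0113
grip_force: 60.0
```

```bash
python3 -c "
from look import *
look('p5',(395,175,515,300,3),(255,110,385,210,3))
plan((.5499,-.304,.078,117.1,0),)"
```

```text
t 22.2 err mm [-0.9  1.  -1.1] psi 117.14 117.1 tilt [-0.0031  0.0019 -1.    ] F [ 0.2 -1.  -2.6] gap 0.0113 grip 60.00877797603607
(375, 760, 3)
[[0.0, 0.0, 0.055], [0.0, 0.0, 0.0], 0] rows>= 0.4
```

View pics/p5.png

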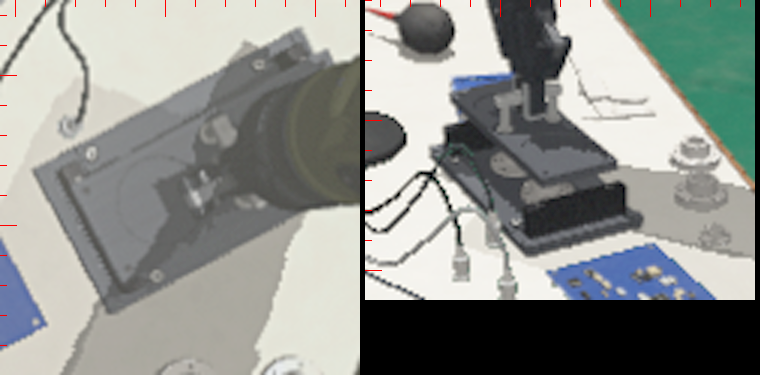

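Request:
play_rows(motion=[[[0, 0, 0], [0, 0, 0], 0], [[0, 0, 0.015], [0, 0, 0], 0], [[0, 0, 0.03], [0, 0, 0], 0], [[0, 0, 0.04], [0, 0, 0], 0], [[0, 0, 0.046], [0, 0, 0], 0], [[0, 0, 0.051], [0, 0, 0], 0], [[0, 0, 0.054], [0, 0, 0], 0], [[0, 0, 0.056], [0, 0, 0], 0], [[0, 0, 0.056], [0, 0, 0], 0], [[0, 0, 0.056], [0, 0, 0], 0]])

```text
clock: 23.3
tool_pos: [0.5495, -0.3041, 0.2337]
tcp_rot: [-0.736, 3.054, -0.0]
force: [-3.6, 2.2, 5.0]
finger_gap: 0.0105
grip_force: 61.1
```

```bash
python3 -c "
from h import *
chk()"
```

```text
t 23.3 err mm [-0.4 -0.1  0.7] psi 117.1 117.1 tilt [ 1.e-04 -3.e-04 -1.e+00] F [-3.6  2.2  5. ] gap 0.0105 grip 61.14885628223419
```

```bash
python3 -c "
from h import *
json.dump([.5499,-.304,.2326,117.1],open('cmd.json','w'))
plan((.5499,-.304,.0776,117.1,.4),(.5499,-.304,.2,117.1,.4),(.42,0,.2,117.1,.6))"
```

```text
[[0.0, 0.0, 0.0], [0.0, 0.0, 0.0], 0.4] rows>= 0.0
[[0.0, 0.0, -0.306], [0.0, 0.0, 0.0], 0.4] rows>= 2.4
[[-0.0571, 0.8245, -0.306], [0.0, 0.0, 0.0], 0.6] rows>= 6.6
```

Request:
play_rows(motion=[[[0, 0, 0], [0, 0, 0], 0.4], [[0, 0, 0], [0, 0, 0], 0.4], [[0, 0, 0], [0, 0, 0], 0.4], [[0, 0, 0], [0, 0, 0], 0.4], [[0, 0, 0], [0, 0, 0], 0.4], [[0, 0, -0.03], [0, 0, 0], 0.4], [[0, 0, -0.08], [0, 0, 0], 0.4], [[0, 0, -0.16], [0, 0, 0], 0.4], [[0, 0, -0.24], [0, 0, 0], 0.4], [[0, 0, -0.306], [0, 0, 0], 0.4], [[-0.0571, 0.8245, -0.306], [0, 0, 0], 0.6], [[-0.0571, 0.8245, -0.306], [0, 0, 0], 0.6], [[-0.0571, 0.8245, -0.306], [0, 0, 0], 0.6], [[-0.0571, 0.8245, -0.306], [0, 0, 0], 0.6], [[-0.0571, 0.8245, -0.306], [0, 0, 0], 0.6], [[-0.0571, 0.8245, -0.306], [0, 0, 0], 0.6], [[-0.0571, 0.8245, -0.306], [0, 0, 0], 0.6], [[-0.0571, 0.8245, -0.306], [0, 0, 0], 0.6], [[-0.0571, 0.8245, -0.306], [0, 0, 0], 0.6]])

```text
clock: 25.2
tool_pos: [0.4198, 0.0004, 0.356]
tcp_rot: [-0.738, 3.052, -0.001]
force: [-0.6, -0.1, 0.4]
finger_gap: 0.0511
grip_force: 0.0
```

```bash
python3 -c "
from look import *
look('p6',(400,178,525,325,4),(270,140,340,200,4))"
```

```text
t 25.2 err mm [-0.2  0.4  1. ] psi 117.2 117.1 tilt [ 1.8e-03 -4.0e-04 -1.0e+00] F [-0.6 -0.1  0.4] gap 0.0511 grip 0.0
(588, 790, 3)
```

View pics/p6.png

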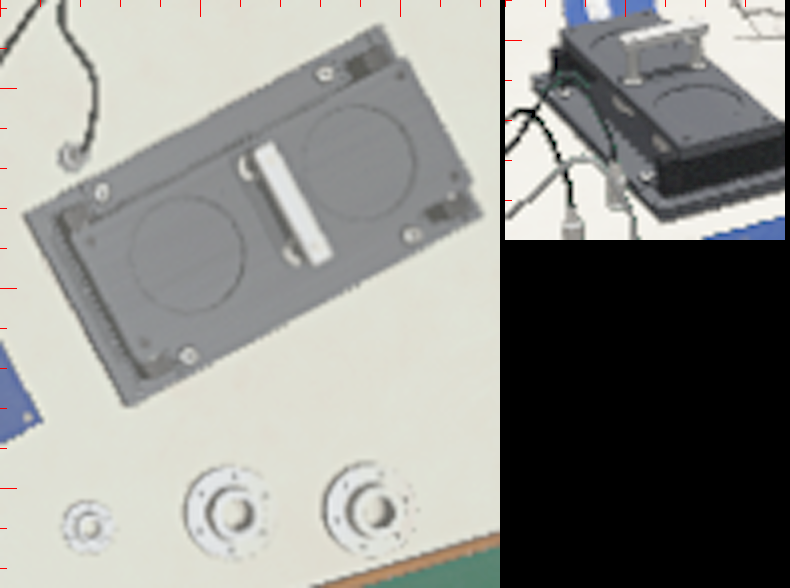

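```bash
python3 - <<'E'
from h import *
b=[.5502,-.3067,.4727]
p=fit({"top":(z([(188.5,254),(359.5,163.5)],400,178,4),[(0,.052,.050),(0,-.052,.050)])},[.55,-.304,.47])
d=p[:2]-b[:2];c,s=np.cos(b[2]),np.sin(b[2]);print("in base mm",1e3*(c*d[0]+s*d[1]),1e3*(-s*d[0]+c*d[1]),np.degrees(p[2]-b[2]))
print("pockets seen",p[0]-np.sin(p[2])*.052,p[1]+np.cos(p[2])*.052, p[0]+np.sin(p[2])*.052,p[1]-np.cos(p[2])*.052)
for n,t in(("fl1",[(228,511),(237,512)]),("fl2",[(367,510),(376,511)])):
    fit({"top":(z(t,400,178,4),[(0,0,.0086),(0,0,.022)])},[.39,-.3,0],False)
E
```

```text
['top'] [ 0.5506 -0.3062  0.4655] rms px 0.12
['top'] [ 0.5506 -0.3062  0.4655] rms px 0.12
in base mm 0.5680929572072101 0.31954287645704604 -0.41472464275499343
pockets seen 0.5272208699608664 -0.2596888985855257 0.5738997538141034 -0.3526248001640654
['top'] [ 0.3899 -0.2893  0.    ] rms px 0.24
['top'] [ 0.3899 -0.2893  0.    ] rms px 0.24
['top'] [ 0.3889 -0.3654  0.    ] rms px 0.12
['top'] [ 0.3889 -0.3654  0.    ] rms px 0.12
```

```bash
python3 -c "
from h import *
plan((.3895,-.2865,.1,90,.55),(.3895,-.2865,.028,90,.55))
plan((.3895,-.2865,.17,90,0),(.5268,-.257,.17,117.1,0),(.5268,-.257,.0755,117.1,0))"
```

```text
[[0.3942, -0.6029, 0.25], [0.0, 0.0, 0.1506], 0.55] rows>= 6.1
[[0.3942, -0.6029, 0.43], [0.0, 0.0, 0.1506], 0.55] rows>= 1.4
[[0.0, 0.0, -0.355], [0.0, 0.0, 0.0], 0] rows>= 2.8
[[-0.3433, 0.0737, -0.355], [0.0, 0.0, -0.1506], 0] rows>= 3.2
[[-0.3433, 0.0737, -0.1187], [0.0, 0.0, -0.1506], 0] rows>= 1.9
```

Request:
play_rows(motion=[[[0.3942, -0.6029, 0], [0, 0, 0.1506], 0.55], [[0.3942, -0.6029, 0], [0, 0, 0.1506], 0.55], [[0.3942, -0.6029, 0], [0, 0, 0.1506], 0.55], [[0.3942, -0.6029, 0], [0, 0, 0.1506], 0.55], [[0.3942, -0.6029, 0], [0, 0, 0.1506], 0.55], [[0.3942, -0.6029, 0], [0, 0, 0.1506], 0.55], [[0.3942, -0.6029, 0.1], [0, 0, 0.1506], 0.55], [[0.3942, -0.6029, 0.2], [0, 0, 0.1506], 0.55], [[0.3942, -0.6029, 0.28], [0, 0, 0.1506], 0.55], [[0.3942, -0.6029, 0.34], [0, 0, 0.1506], 0.55], [[0.3942, -0.6029, 0.38], [0, 0, 0.1506], 0.55], [[0.3942, -0.6029, 0.41], [0, 0, 0.1506], 0.55], [[0.3942, -0.6029, 0.425], [0, 0, 0.1506], 0.55], [[0.3942, -0.6029, 0.43], [0, 0, 0.1506], 0.55], [[0.3942, -0.6029, 0.43], [0, 0, 0.1506], 0.55], [[0.3942, -0.6029, 0.43], [0, 0, 0.1506], 0.55]])

```text
clock: 26.9
tool_pos: [0.3897, -0.287, 0.1837]
tcp_rot: [0.0, 3.14, -0.001]
force: [0.6, -0.2, -0.3]
finger_gap: 0.0472
grip_force: 0.0
```

Request:
play_rows(motion=[[[0, 0, 0], [0, 0, 0], 0], [[0, 0, 0], [0, 0, 0], 0], [[0, 0, 0], [0, 0, 0], 0], [[0, 0, 0], [0, 0, 0], 0], [[0, 0, 0], [0, 0, 0], 0], [[0, 0, 0], [0, 0, 0], 0], [[0, 0, 0], [0, 0, 0], 0], [[0, 0, 0], [0, 0, 0], 0]])

```text
clock: 27.7
tool_pos: [0.3897, -0.2869, 0.1841]
tcp_rot: [0.0, 3.14, -0.002]
force: [-1.1, -0.3, 7.2]
finger_gap: 0.0255
grip_force: 58.5
```

Request:
play_rows(motion=[[[0, 0, -0.03], [0, 0, 0], 0], [[0, 0, -0.1], [0, 0, 0], 0], [[0, 0, -0.2], [0, 0, 0], 0], [[0, 0, -0.3], [0, 0, 0], 0], [[0, 0, -0.355], [0, 0, 0], 0], [[-0.08, 0.02, -0.355], [0, 0, -0.04], 0], [[-0.16, 0.035, -0.355], [0, 0, -0.08], 0], [[-0.24, 0.05, -0.355], [0, 0, -0.12], 0], [[-0.32, 0.07, -0.355], [0, 0, -0.1506], 0], [[-0.3433, 0.0737, -0.355], [0, 0, -0.1506], 0], [[-0.3433, 0.0737, -0.355], [0, 0, -0.1506], 0], [[-0.3433, 0.0737, -0.3], [0, 0, -0.1506], 0], [[-0.3433, 0.0737, -0.23], [0, 0, -0.1506], 0], [[-0.3433, 0.0737, -0.18], [0, 0, -0.1506], 0], [[-0.3433, 0.0737, -0.18], [0, 0, -0.1506], 0], [[-0.3433, 0.0737, -0.18], [0, 0, -0.1506], 0]])

```text
clock: 29.3
tool_pos: [0.5256, -0.2574, 0.2554]
tcp_rot: [0.734, -3.054, -0.001]
force: [0.1, -0.4, -1.3]
finger_gap: 0.0254
grip_force: 59.4
```

```bash
python3 -c "
from h import *
json.dump([.5268,-.257,.051+.155+.049,117.1],open('cmd.json','w'));chk()
print(.183+.355*.4-.175*.4)
for c in('top','side'):
    get_image(c);print([(np.round(d['at'],3).tolist(),round(d['confidence'],2)) for d in spot_in(c,'flange_a')])"
```

```text
t 29.3 err mm [-1.2 -0.4  0.4] psi 117.02 117.1 tilt [-1.2e-03  3.0e-04 -1.0e+00] F [ 0.1 -0.4 -1.3] gap 0.0254 grip 59.41384792327881
0.25499999999999995
[]
[([0.389, -0.353, 0.008], 0.66), ([0.438, 0.093, 0.008], 0.5)]
```

Request:
play_rows(motion=[[[0, 0, 0], [0, 0, 0], 0], [[0, 0, 0.02], [0, 0, 0], 0], [[0, 0, 0.035], [0, 0, 0], 0], [[0, 0, 0.045], [0, 0, 0], 0], [[0, 0, 0.052], [0, 0, 0], 0], [[0, 0, 0.057], [0, 0, 0], 0], [[0, 0, 0.06], [0, 0, 0], 0], [[0, 0, 0.062], [0, 0, 0], 0], [[0, 0, 0.062], [0, 0, 0], 0], [[0, 0, 0.062], [0, 0, 0], 0]])

```text
clock: 30.5
tool_pos: [0.5264, -0.2571, 0.2311]
tcp_rot: [-0.736, 3.054, -0.0]
force: [-4.0, 1.9, 6.1]
finger_gap: 0.0249
grip_force: 60.4
```

```bash
python3 -c "
from h import *
json.dump([.5268,-.257,.2302,117.1],open('cmd.json','w'))
plan((.5268,-.257,.17,117.1,.5),(.3886,-.3627,.12,90,.55),(.3886,-.3627,.028,90,.55))"
```

```text
[[0.0, 0.0, -0.237], [0.0, 0.0, 0.0], 0.5] rows>= 1.9
[[0.4279, -0.0778, -0.112], [0.0, 0.0, 0.1506], 0.55] rows>= 3.6
[[0.4279, -0.0778, 0.118], [0.0, 0.0, 0.1506], 0.55] rows>= 1.8
```

Request:
play_rows(motion=[[[0, 0, 0], [0, 0, 0], 0.5], [[0, 0, 0], [0, 0, 0], 0.5], [[0, 0, 0], [0, 0, 0], 0.5], [[0, 0, 0], [0, 0, 0], 0.5], [[0, 0, -0.03], [0, 0, 0], 0.5], [[0, 0, -0.1], [0, 0, 0], 0.5], [[0, 0, -0.237], [0, 0, 0], 0.5], [[0, 0, -0.237], [0, 0, 0], 0.5], [[0.4279, -0.0778, -0.237], [0, 0, 0.1506], 0.55], [[0.4279, -0.0778, -0.237], [0, 0, 0.1506], 0.55], [[0.4279, -0.0778, -0.237], [0, 0, 0.1506], 0.55], [[0.4279, -0.0778, -0.237], [0, 0, 0.1506], 0.55], [[0.4279, -0.0778, -0.237], [0, 0, 0.1506], 0.55], [[0.4279, -0.0778, -0.112], [0, 0, 0.1506], 0.55], [[0.4279, -0.0778, -0.02], [0, 0, 0.1506], 0.55], [[0.4279, -0.0778, 0.05], [0, 0, 0.1506], 0.55], [[0.4279, -0.0778, 0.09], [0, 0, 0.1506], 0.55], [[0.4279, -0.0778, 0.11], [0, 0, 0.1506], 0.55], [[0.4279, -0.0778, 0.118], [0, 0, 0.1506], 0.55], [[0.4279, -0.0778, 0.118], [0, 0, 0.1506], 0.55]])

```text
clock: 32.5
tool_pos: [0.389, -0.3628, 0.1834]
tcp_rot: [-0.001, 3.141, -0.001]
force: [0.3, 0.1, 0.4]
finger_gap: 0.0468
grip_force: 0.0
```

Request:
play_rows(motion=[[[0, 0, 0], [0, 0, 0], 0.55], [[0, 0, 0], [0, 0, 0], 0], [[0, 0, 0], [0, 0, 0], 0], [[0, 0, 0], [0, 0, 0], 0], [[0, 0, 0], [0, 0, 0], 0], [[0, 0, 0], [0, 0, 0], 0], [[0, 0, 0], [0, 0, 0], 0], [[0, 0, 0], [0, 0, 0], 0], [[0, 0, 0], [0, 0, 0], 0]])

```text
clock: 33.4
tool_pos: [0.3888, -0.3634, 0.1844]
tcp_rot: [0.0, 3.14, -0.003]
force: [-1.1, 0.7, 5.9]
finger_gap: 0.0252
grip_force: 58.5
```

```bash
python3 -c "
from h import *
chk()
plan((.3886,-.3627,.18,90,0),(.5735,-.3500,.18,117.1,0),(.5735,-.3500,.1,117.1,0))"
```

```text
t 33.4 err mm [ 0.2 -0.7  1.4] psi 89.98 90.0 tilt [ 0.0016 -0.0017 -1.    ] F [-1.1  0.7  5.9] gap 0.0252 grip 58.54897320270538
[[0.0, 0.0, -0.38], [0.0, 0.0, 0.0], 0] rows>= 3.0
[[-0.4622, 0.0318, -0.38], [0.0, 0.0, -0.1506], 0] rows>= 3.7
[[-0.4622, 0.0318, -0.18], [0.0, 0.0, -0.1506], 0] rows>= 1.6
```

Request:
play_rows(motion=[[[0, 0, -0.03], [0, 0, 0], 0], [[0, 0, -0.1], [0, 0, 0], 0], [[0, 0, -0.2], [0, 0, 0], 0], [[0, 0, -0.3], [0, 0, 0], 0], [[0, 0, -0.38], [0, 0, 0], 0], [[-0.1, 0.007, -0.38], [0, 0, -0.035], 0], [[-0.2, 0.014, -0.38], [0, 0, -0.07], 0], [[-0.3, 0.02, -0.38], [0, 0, -0.1], 0], [[-0.4, 0.027, -0.38], [0, 0, -0.13], 0], [[-0.4622, 0.0318, -0.38], [0, 0, -0.1506], 0], [[-0.4622, 0.0318, -0.38], [0, 0, -0.1506], 0], [[-0.4622, 0.0318, -0.32], [0, 0, -0.1506], 0], [[-0.4622, 0.0318, -0.25], [0, 0, -0.1506], 0], [[-0.4622, 0.0318, -0.18], [0, 0, -0.1506], 0], [[-0.4622, 0.0318, -0.18], [0, 0, -0.1506], 0], [[-0.4622, 0.0318, -0.18], [0, 0, -0.1506], 0]])

```text
clock: 35.0
tool_pos: [0.5725, -0.3502, 0.2555]
tcp_rot: [0.734, -3.053, -0.001]
force: [0.9, -1.1, -0.2]
finger_gap: 0.025
grip_force: 59.5
```

Request:
play_rows(motion=[[[0, 0, 0], [0, 0, 0], 0], [[0, 0, 0.02], [0, 0, 0], 0], [[0, 0, 0.035], [0, 0, 0], 0], [[0, 0, 0.045], [0, 0, 0], 0], [[0, 0, 0.052], [0, 0, 0], 0], [[0, 0, 0.057], [0, 0, 0], 0], [[0, 0, 0.06], [0, 0, 0], 0], [[0, 0, 0.062], [0, 0, 0], 0], [[0, 0, 0.062], [0, 0, 0], 0], [[0, 0, 0.062], [0, 0, 0], 0]])

```text
clock: 36.0
tool_pos: [0.5731, -0.35, 0.2314]
tcp_rot: [-0.736, 3.054, -0.0]
force: [-3.5, 3.4, 5.9]
finger_gap: 0.0249
grip_force: 60.5
```

```bash
python3 -c "
from h import *
json.dump([.5735,-.35,.2302,117.1],open('cmd.json','w'));chk()
plan((.5735,-.35,.19,117.1,.5),(.42,-.02,.2,117.1,.5))"
```

```text
t 36.0 err mm [-0.4 -0.   1.2] psi 117.1 117.1 tilt [ 1.e-04 -1.e-04 -1.e+00] F [-3.5  3.4  5.9] gap 0.0249 grip 60.52895486354828
[[0.0, 0.0, -0.287], [0.0, 0.0, 0.0], 0.5] rows>= 2.3
[[-0.0342, 0.9092, -0.312], [0.0, 0.0, 0.0], 0.5] rows>= 7.3
```

Request:
play_rows(motion=[[[0, 0, 0], [0, 0, 0], 0.5], [[0, 0, 0], [0, 0, 0], 0.5], [[0, 0, 0], [0, 0, 0], 0.5], [[0, 0, 0], [0, 0, 0], 0.5], [[0, 0, -0.03], [0, 0, 0], 0.5], [[0, 0, -0.1], [0, 0, 0], 0.5], [[0, 0, -0.2], [0, 0, 0], 0.5], [[0, 0, -0.312], [0, 0, 0], 0.5], [[-0.0342, 0.9092, -0.312], [0, 0, 0], 0.5], [[-0.0342, 0.9092, -0.312], [0, 0, 0], 0.5], [[-0.0342, 0.9092, -0.312], [0, 0, 0], 0.5], [[-0.0342, 0.9092, -0.312], [0, 0, 0], 0.5], [[-0.0342, 0.9092, -0.312], [0, 0, 0], 0.5], [[-0.0342, 0.9092, -0.312], [0, 0, 0], 0.5], [[-0.0342, 0.9092, -0.312], [0, 0, 0], 0.5], [[-0.0342, 0.9092, -0.312], [0, 0, 0], 0.5], [[-0.0342, 0.9092, -0.312], [0, 0, 0], 0.5], [[-0.0342, 0.9092, -0.312], [0, 0, 0], 0.5]])

```text
clock: 37.8
tool_pos: [0.4205, -0.0204, 0.3558]
tcp_rot: [-0.736, 3.052, -0.002]
force: [0.4, 0.1, 0.3]
finger_gap: 0.043
grip_force: 0.0
```

```bash
python3 -c "
from look import *
look('p7',(400,178,525,325,4),(270,140,340,200,4))
for q in ('flange_a',):
    print([(np.round(d['at'],3).tolist(),round(d['confidence'],2)) for d in spot_in('top',q)])"; ls pics
```

```text
t 37.8 err mm [ 0.5 -0.4  0.8] psi 117.13 117.1 tilt [ 1.9e-03 -7.0e-04 -1.0e+00] F [0.4 0.1 0.3] gap 0.043 grip 0.0
(588, 790, 3)
[([0.523, -0.255, 0.056], 0.7), ([0.577, -0.344, 0.058], 0.69), ([0.542, -0.29, 0.009], 0.46)]
g1.png
p1.png
p2.png
p3.png
p4.png
p5.png
p6.png
p7.png
s1.png
side0.png
t1.png
t2.png
t3.png
top0.png
```

View pics/p7.png

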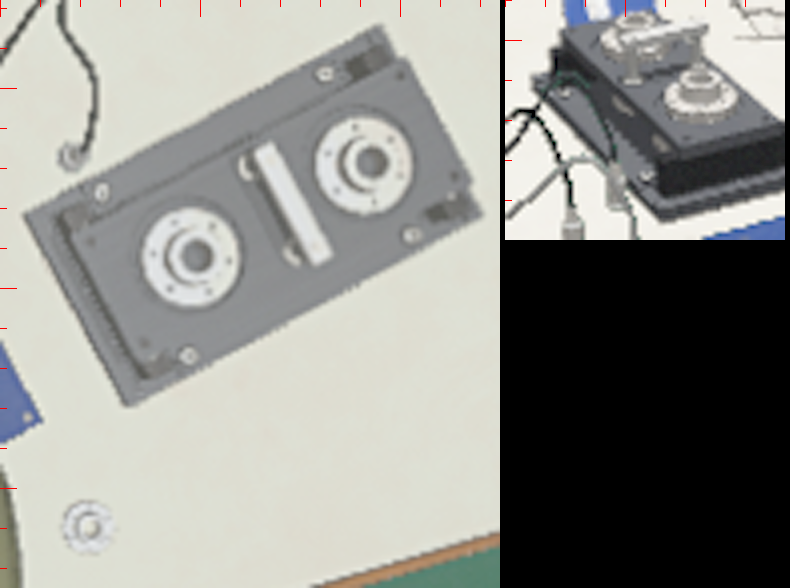

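The last picture shows both flanges within the pocket outlines, with disc centres at about (191,257) and (363,164) in the crop. The plate sits square on the two bars.

```bash
python3 -c "
from rig import *
print(close_job())"
```

```text
the job is handed in; nothing more can be done
None
```

The job is handed in at about 38 s: both tall bars lie in the end grooves, the handled plate stands on them over the base, and one 50 mm flange sits in each of its pockets. I did not touch the low bar or the smaller flanges.

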